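Store lenses and thread in the dry box and seal its lid

ROBOT

A 6-joint arm with a two-finger parallel gripper is mounted at the origin on the work surface; the furniture and walls round the work are solid. World frame = base frame: x ahead of the robot, y to its left, z up, the work surface at z = 0. Lengths are in m, angles in rad, forces in N, time in s.
With the tool pointing down it reaches from about 0.375 to 0.975 m from the base axis. Payload 3.8 kg.
Tool frame: the origin (TCP) lies at the very end of the fingers, on their centre line; the grasp point (between the pads) lies 19 mm behind it; z points along the fingers, y is the line along which they close (so a half turn about z gives the same grasp; the last joint's range is limited). The gripper opens to 85 mm and grips with 20 to 120 N. Pads are 22 mm wide; open, the fingers measure 114 mm over their backs; the gripper's body (76 mm by 85 mm) begins 54 mm behind the grasp point. The pads swing forward as they close: fully open they stand 13 mm farther back than shut.
Start: joints at [1.216, 0.264, 1.604, -0, 1.274, -0.037], TCP at [0.211, 0.641, 0.231] pointing down, gripper open.
Joint ranges: [-2.63, 2.63], [-0.94, 2.18], [0.31, 2.57], [-1.31, 4.45], [0, 2.66], [-2.55, 2.55]. Speed limits (rad/s): [2.57, 2.57, 3.14, 3.14, 3.14, 3.14].

INTERFACE

Orientations are given as a rotation vector (axis times angle).
In Python, from workcell import monitor, viewer, job gives the robot as it stands. The module is installed in compiled form; this text tells all that it offers.
- The arm moves only by the tool step_arm, never from a script. Its argument "series" is one flat list of numbers, 4 for each row, row after row: the shift along the tool's x, y, z in m, then the turn about the tool's z in rad. A call has 1 to 8 rows; each row is the pose to reach, as a shift and turn from the pose commanded when the call began, along the tool's axes at that moment; what a row does not reach only later rows make up. A row lasts 1/8 s, in which the tool goes at most 62.5 mm and 10.7 degrees, less where a joint would pass 70% of its speed; a pose out of reach is approached as far as the arm can. A call with a gripper value outside its range is refused whole. "gripper" is the opening, from 0 (shut) to 1 (fully open), set as the call begins (left out, the last holds). The fingers move at their own pace and stop on an object; "newtons" is the grip in N (left out, the last holds). Time passes only in rows, so rows that repeat a pose let the fingers close. It gives the time, the measured TCP pose, the force, the opening and the grip force at its end, in the units of the state.
- monitor.read_state(): the state, without advancing time (a new reading comes with each control period).
- viewer.read_camera(name): name is "scene" or "side" or "wrist"; returns a dict with "image" (400x640x3 uint8, red, green, blue), "intrinsics" (3x3 intrinsics, pixels), "T" (4x4, takes a point from camera to world coordinates); the wrist camera has in their place "hand_eye" (4x4, takes a point from camera to tool coordinates, whose origin is the TCP and whose axes are the flange's). Camera axes: x right, y up, looking along -z (the intrinsics and any distortion apply to the point x, -y, -z); pixel columns grow to the right and rows downward; lengths in m; the calibration is good to about 2 mm. A picture is of the moment at which its call begins: read the wrist's pose just before it. There is no depth.
- job.finish_job(): hands the job in; it is judged then, once.
Trained networks look in a picture, given as the dict that the camera call returned (one of the last four; its "shot" number tells which), for a name from the list of things; names that differ only in an ending like _2 or _b are one class to them, and where a whole thing is asked for, a point or a joint stands for the part that bears it (a point fixed in the world has none). Each returns a list of dicts, best first, with "score" (0 to 1); they miss things now and then, are a little off and sometimes report something else, mostly with a low value. They report only what shows in the picture. A call takes as long as a camera call.
- viewer.boxes_of(picture, label): "extent" ([centre column, centre row, width, height] in pixels, round what is visible of it).
- viewer.spot_point(picture, label): "point" ([column, row] in pixels: a listed point, or the origin of a listed thing).
The state is a dict: "time": time; "q": joint angles; "joint_vel": joint speeds; "joint_torque": joint torques, N m; "tool_pos": TCP position; "tcp_rot": TCP orientation; "wrist_force": force on the tool from outside, world axes, zero at the start; "torque": the same for the moment, N m; "width": opening from 0.0 (shut) to 1.0 (fully open); "grip_force": force on a finger pad.
Only numpy, scipy, OpenCV 4.12 (cv2) and the standard library are available. Lean on these libraries where they do the work, as an engineer would, in place of code of your own. Each camera call takes 0.05 s, during which the arm holds its last target. There are 200 camera calls.

TASK

Lift the white lid off the grey dry box by its knob and lay it, knob up, on the green mat; then put every thread spool and every loupe that lies on the desk into the box. Lay the lid back on the box the right way up and let go of it, then press its corners down one after another at the blue bosses until the gasket is home at all four and the lid sits flat and sealed. Leave the bottle, the wax block and the eraser where they are.

Things in the scene. Friction and masses are not known exactly. Their poses are not given: they have to be found in the camera images.
- dry_box: grey open-topped plastic box, fixed to the desk, 206 (x) x 136 (y) x 62 (z) mm outside; walls 8 mm, floor 4 mm thick, so 190 x 120 x 58 mm inside; origin at the centre of its underside on the desk, x along its long side, z up. A round hygrometer is on its -x face. Four black L-shaped gasket corners stand 6 mm proud of its rim (tops at z = 68 mm when up)
- seal_fl (a joint): gasket corner of the box at (-99, +64) mm in the box's frame: 0 = standing proud, 0.006 m = pressed home, level with the rim. It takes about 9 to 12 N pressed on that corner of the lid to push it down; it stays where it is pushed and does not spring back; the lid's own weight does not move it. Pressing the middle of the lid would need over 36 N to move all four
- seal_fr (a joint): as seal_fl, at (-99, -64) mm in the box's frame
- seal_bl (a joint): as seal_fl, at (+99, +64) mm in the box's frame
- seal_br (a joint): as seal_fl, at (+99, -64) mm in the box's frame
- lid: loose white lid, 0.3 kg: plate 206 (x) x 136 (y) x 8 mm on top of a locating lip 182 x 112 x 9 mm that drops into the box's mouth with 4 mm to spare on each side. Origin at the centre of the lip's underside; plate from z = 9 to 17 mm. Knob 46 mm along x, 18 mm wide along y, top at z = 46 mm. At the start it lies loose on the gasket corners with its origin 59 mm above the desk; sealed, 53 mm. It fits either way round
- lid_knob (a point): centre of the lid's black oval knob, 33 mm above the lid's origin (16 mm above the plate's top); the lid's axes; pinch it across its 18 mm width (y)
- press_fl (a point): top of the blue round boss (14 mm wide, 3 mm tall) at the lid's corner (-94, +59) mm in the lid's frame, 20 mm above the lid's origin: press straight down here
- press_fr (a point): as press_fl, at (-94, -59) mm in the lid's frame
- press_bl (a point): as press_fl, at (+94, +59) mm in the lid's frame
- press_br (a point): as press_fl, at (+94, -59) mm in the lid's frame
- mat: green mat fixed flat on the desk, 240 (x) x 170 (y) x 3 mm, origin at the centre of its underside; the lid is laid here. A tall fixed green book press stands behind the mat, its middle at about (0.70, 0.33) m and its base reaching forward to about x = 0.57 m: keep hand and lid clear of it
- loupe_1_mid (a point): black stand loupe, a cylinder 41 mm wide and 38 mm tall; the point is its centre, half-way up; z along its axis. May be absent
- ethanol: orange bottle with a black cap, 60 mm wide, 149 mm tall, origin under its centre; leave alone
- wax: yellow wax block 56 x 38 x 20 mm, origin under its centre; leave alone
- eraser: white eraser 22 x 56 x 12 mm, origin under its centre; leave alone
- spool_1_mid (a point): spool of cream linen thread, 34 mm wide, 46 mm tall, standing on end at the start; the point is its centre, half-way up; z along its axis. May be absent
- spool_2_mid (a point): spool of cream linen thread, 34 mm wide, 46 mm tall, standing on end at the start; the point is its centre, half-way up; z along its axis. May be absent
- spool_3_mid (a point): spool of cream linen thread, 34 mm wide, 46 mm tall, standing on end at the start; the point is its centre, half-way up; z along its axis. May be absent

How it is judged:
On the way, in this order (a step that is already met when the one before it is completed fails the run):
1. the lid has been lifted off and lies flat on the green mat, let go (horizontal distance between lid and mat below 0.06 m and height (world z) of lid below 0.008 m and angle between lid's own z axis and vertical below 0.06 rad and contact force between the fingers and lid below 0.3 N and linear speed of lid below 0.02 m/s), for 0.2 s.
2. every spool and loupe present is in the box, let go, while the lid is still on the mat (all of step 1 and x of spool_1_mid in the frame of dry_box between -0.095 and 0.095 m and y of spool_1_mid in the frame of dry_box between -0.06 and 0.06 m and z of spool_1_mid in the frame of dry_box between 0.005 and 0.04 m and contact force between the fingers and spool_1 below 0.3 N and linear speed of each of spool_1, spool_2, spool_3, loupe_1 below 0.02 m/s and x of spool_2_mid in the frame of dry_box between -0.095 and 0.095 m and y of spool_2_mid in the frame of dry_box between -0.06 and 0.06 m and z of spool_2_mid in the frame of dry_box between 0.005 and 0.04 m and contact force between the fingers and spool_2 below 0.3 N and x of spool_3_mid in the frame of dry_box between -0.095 and 0.095 m and y of spool_3_mid in the frame of dry_box between -0.06 and 0.06 m and z of spool_3_mid in the frame of dry_box between 0.005 and 0.04 m and contact force between the fingers and spool_3 below 0.3 N and x of loupe_1_mid in the frame of dry_box between -0.095 and 0.095 m and y of loupe_1_mid in the frame of dry_box between -0.06 and 0.06 m and z of loupe_1_mid in the frame of dry_box between 0.005 and 0.04 m and contact force between the fingers and loupe_1 below 0.3 N), for 0.2 s.
3. the lid lies loose on the gasket corners of the box, let go (horizontal distance between lid and dry_box below 0.008 m and angle between lid's own z axis and vertical below 0.1 rad and z of lid in the frame of dry_box between 0.055 and 0.061 m and value of joint each of seal_fl, seal_fr, seal_bl, seal_br below 0.003 m and contact force between the fingers and lid below 0.3 N and linear speed of lid below 0.02 m/s), for 0.2 s.
4. one corner has been pressed home while the corner across from it still stands up (((value of joint seal_fl above 0.0045 m and value of joint seal_br below 0.003 m) or (value of joint seal_fr above 0.0045 m and value of joint seal_bl below 0.003 m) or (value of joint seal_bl above 0.0045 m and value of joint seal_fr below 0.003 m) or (value of joint seal_br above 0.0045 m and value of joint seal_fl below 0.003 m))), for 0.1 s.
At the end, for the whole second after the job is handed in: all four gasket corners pressed down more than 4.5 of their 6 mm; the lid lies flat (within 0.02 rad), its origin within 8 mm of the box's axis and less than 55 mm above the box's underside, let go and at rest; every spool and loupe present is inside the box (value of joint each of seal_fl, seal_fr, seal_bl, seal_br above 0.0045 m and horizontal distance between lid and dry_box below 0.008 m and angle between lid's own z axis and vertical below 0.02 rad and z of lid in the frame of dry_box below 0.055 m and contact force between the fingers and lid below 0.3 N and linear speed of lid below 0.02 m/s and x of spool_1_mid in the frame of dry_box between -0.095 and 0.095 m and y of spool_1_mid in the frame of dry_box between -0.06 and 0.06 m and z of spool_1_mid in the frame of dry_box between 0.005 and 0.04 m and x of spool_2_mid in the frame of dry_box between -0.095 and 0.095 m and y of spool_2_mid in the frame of dry_box between -0.06 and 0.06 m and z of spool_2_mid in the frame of dry_box between 0.005 and 0.04 m and x of spool_3_mid in the frame of dry_box between -0.095 and 0.095 m and y of spool_3_mid in the frame of dry_box between -0.06 and 0.06 m and z of spool_3_mid in the frame of dry_box between 0.005 and 0.04 m and x of loupe_1_mid in the frame of dry_box between -0.095 and 0.095 m and y of loupe_1_mid in the frame of dry_box between -0.06 and 0.06 m and z of loupe_1_mid in the frame of dry_box between 0.005 and 0.04 m); the robot touches nothing.
It fails at once if the bottle, the wax block or the eraser is moved more than 3 cm (distance of any of ethanol, wax, eraser from where it was at the start of the episode above 0.03 m).
Of spool_1, spool_2, spool_3, loupe_1 only 2 to 4 are there at a start; the rules pass over those that are not, and their reading is None.
At some moment in a run one of spool_1, spool_2, spool_3, loupe_1 may be knocked a few centimetres aside while the robot is not near it.
It also fails if it takes over 210 s, if anything falls off the work surface, if the arm or the gripper's body presses on something with over 40 N, if the wrist force passes 120 N, or if a joint passes its speed limit or range.

## Working session

There is one attempt and no reset: what is moved stays moved. The work goes in short steps, Python scripts to look and compute and a tool call to move; the robot and the scene stay as the last step left them, time stands still between calls to the robot, and variables do not carry over. Pictures are saved under pics/ and viewed, at most 14 in all, crops included, and the job is handed in when it is done.

Besides the shell and the picture viewer there is one more tool, called after "Emit:" as name(argument=value, ...), one argument or row to a line, values as JSON. step_arm: Moves the arm, as the interface text tells. Its arguments: {"type":"object","properties":{"series":{"type":"array"},"gripper":{"type":"number"},"newtons":{"type":"number"}},"required":["series"]}

```bash
mkdir -p pics
cat > h.py <<'E'
import numpy as np, cv2
from scipy.spatial.transform import Rotation as R
from workcell import monitor, viewer, job
def campose(p,st):
    if 'T' in p: return np.array(p['T'])
    T=np.eye(4);T[:3,:3]=R.from_rotvec(st['tcp_rot']).as_matrix();T[:3,3]=st['tool_pos']
    return T@np.array(p['hand_eye'])
def look(n):
    st=monitor.read_state(); p=viewer.read_camera(n); return p,campose(p,st)
def pix2w(p,T,uv,z):
    K=np.array(p['intrinsics']); d=np.linalg.inv(K)@[uv[0],uv[1],1]; d=T[:3,:3]@[d[0],-d[1],-d[2]]
    return T[:3,3]+d*(z-T[2,3])/d[2]
def save(p,n): cv2.imwrite('pics/'+n,p['image'][:,:,::-1])
def spots(p,T,lab,z,m=0.3):
    for r in viewer.spot_point(p,lab):
        if r['score']>m: print(lab,round(r['score'],2),np.round(r['point']),np.round(pix2w(p,T,r['point'],z),4))
HS=dict(dry_box=0.0,lid_knob=.092,press_fl=.079,mat=0,loupe_1_mid=.019,spool_1_mid=.023,ethanol=0,wax=0,eraser=0)
E
python3 - <<'E'
from h import *
st=monitor.read_state(); print(st)
for n in ['scene','side','wrist']:
    p,T=look(n); save(p,n+'0.png'); print(n,{k:v for k,v in p.items() if k not in('image',)})
    print(T.round(3))
    for l,z in HS.items(): spots(p,T,l,z)
E
```

```text
{'time': 0.0, 'q': array([ 1.21609805e+00,  2.64765641e-01,  1.60538958e+00, -8.58036457e-06,
        1.27365820e+00, -3.69346772e-02]), 'joint_vel': array([-0.0003507 , -0.00110955, -0.00036   , -0.00042711,  0.00108029,
        0.00098657]), 'joint_torque': array([-2.56780422e-04, -5.15093887e+01, -3.67324555e+01, -1.61762696e-04,
        1.24312582e-02, -5.47512883e-06]), 'tool_pos': array([0.21067376, 0.64051824, 0.22994517]), 'tcp_rot': array([-0.49697323, -3.1016038 ,  0.00342376]), 'wrist_force': array([-0.53190068, -0.73400122, -1.09990619]), 'torque': array([ 0.01907079,  0.0410989 , -0.00496941]), 'grip_force': 0.0, 'width': 0.9990579010596161}
scene {'intrinsics': array([[394.54834895,   0.        , 330.62607586],
       [  0.        , 394.54834895, 198.8685668 ],
       [  0.        ,   0.        ,   1.        ]]), 'T': array([[-0.76632852,  0.29730338, -0.56951847,  0.01661794],
       [-0.64239067, -0.34266309,  0.68550437,  0.64149576],
       [ 0.00864981,  0.8911749 ,  0.45357742,  0.54466044],
       [ 0.        ,  0.        ,  0.        ,  1.        ]]), 'shot': 1}
[... 1799 characters left out ...]
6. 164.] [ 0.6329 -0.442   0.    ]
wrist {'intrinsics': array([[345.80598302,   0.        , 317.5692748 ],
       [  0.        , 345.80598302, 200.58098679],
       [  0.        ,   0.        ,   1.        ]]), 'hand_eye': array([[ 6.44221474e-04,  9.58236036e-01,  2.85977768e-01,
         7.17803640e-02],
       [ 9.99999686e-01, -4.85318725e-04, -6.26522061e-04,
        -4.39195578e-04],
       [-4.61565651e-04,  2.85978081e-01, -9.58236048e-01,
        -1.42826297e-01],
       [ 0.00000000e+00,  0.00000000e+00,  0.00000000e+00,
         1.00000000e+00]]), 'shot': 3}
[[ 0.312 -0.91  -0.272  0.143]
 [ 0.95   0.299  0.089  0.663]
 [ 0.    -0.286  0.958  0.374]
 [ 0.     0.     0.     1.   ]]
```

View pics/scene0.png

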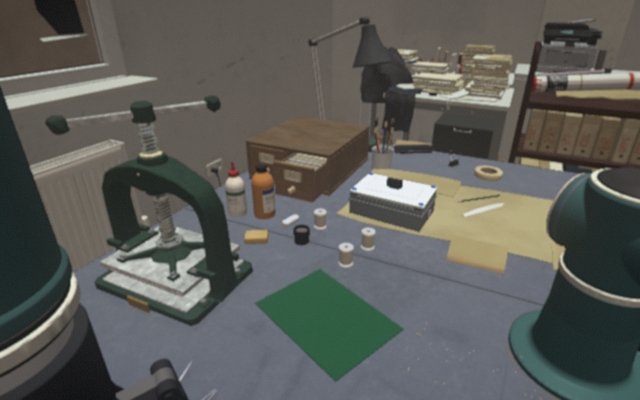

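View pics/side0.png

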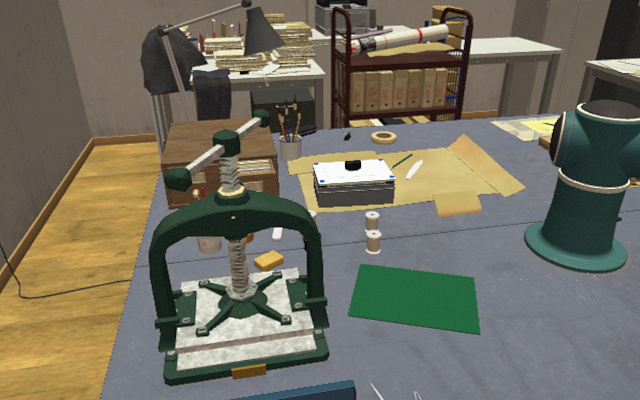

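The scene view shows three spools, at (320,218), (345,255) and (368,239), and the loupe at (302,234). The knob is at (395,183) and the mat centre at (328,318). The side view shows the knob at (353,164) and two of the spools at (373,221) and (373,241). The box and mat both lie roughly parallel to world x.

```bash
cat >> h.py <<'E'
def pose(st):
    M=R.from_rotvec(st['tcp_rot']).as_matrix(); return np.array(st['tool_pos']),M,np.arctan2(M[1,0],M[0,0])
def plan(*wps,st=None):
    """wps: (x,y,z,yaw of tool x axis [rad]); prints the relative rows (tool axes), and row count needed for each leg"""
    st=st or monitor.read_state(); p0,M,a0=pose(st); prev=np.zeros(3);pa=0
    print('t',round(st['time'],1),'tcp',p0.round(4),'yaw',round(a0,4),'tilt',round(float(np.arccos(-M[2,2])),4))
    for w in wps:
        d=M.T@(np.array(w[:3])-p0); turn=-(w[3]-a0); 
        n=max(np.linalg.norm(d-prev)/.0625,abs(turn-pa)/.187)
        print('  shift',d.round(4),'turn',round(turn,3),'rows',round(n,1)); prev=d;pa=turn
E
python3 - <<'E'
from h import *
plan((.43,.22,.26,1.5),(.48,-.02,.28,.8),(.47,-.2,.28,0))
E
```

```text
t 1.5 tcp [0.2109 0.6412 0.2313] yaw 2.8238 tilt 0.0
  shift [-0.3397 -0.3317 -0.0287] turn 1.324 rows 7.6
  shift [-0.4622 -0.544  -0.0487] turn 2.024 rows 3.9
  shift [-0.5089 -0.7181 -0.0487] turn 2.824 rows 4.3
```

Emit:
step_arm(
  series=[-0.042,-0.041,-0.003,0.165,-0.085,-0.083,-0.007,0.33,-0.127,-0.124,-0.01,0.495,-0.17,-0.166,-0.014,0.66,-0.212,-0.207,-0.018,0.825,-0.255,-0.249,-0.021,0.99,-0.297,-0.29,-0.025,1.155,-0.34,-0.332,-0.029,1.32],
)

```text
time: 2.5
tool_pos: [0.4308, 0.2179, 0.2608]
tcp_rot: [2.3, 2.14, 0.002]
wrist_force: [0.2, 1.5, 0.5]
width: 1.001
grip_force: 0.0
```

Run:
```python
from h import *
plan((.48,-.02,.28,.8),(.47,-.2,.28,0))
```

```text
t 2.5 tcp [0.4308 0.2179 0.2608] yaw 1.4987 tilt 0.0013
  shift [-0.2337  0.0662 -0.0192] turn 0.699 rows 3.9
  shift [-0.414   0.0692 -0.0193] turn 1.499 rows 4.3
```

Emit:
step_arm(
  series=[-0.058,0.016,-0.005,0.18,-0.116,0.033,-0.01,0.36,-0.175,0.05,-0.015,0.54,-0.23,0.065,-0.019,0.72,-0.28,0.067,-0.019,0.9,-0.33,0.069,-0.019,1.08,-0.37,0.069,-0.019,1.26,-0.41,0.069,-0.019,1.44],
)

```text
time: 3.5
tool_pos: [0.4713, -0.1957, 0.2795]
tcp_rot: [3.14, 0.09, 0.001]
wrist_force: [-0.4, -0.2, 0.0]
width: 0.997
grip_force: 0.0
```

Run:
```python
from h import *
p,T=look('wrist'); save(p,'w1.png'); plan()
for l,z in HS.items():
    if l not in('mat','ethanol'): spots(p,T,l,z)
```

```text
t 3.5 tcp [ 0.471  -0.1999  0.2795] yaw 0.0501 tilt 0.0044
lid_knob 0.97 [358. 133.] [ 0.5154 -0.2325  0.092 ]
lid_knob 0.66 [425. 213.] [ 0.4399 -0.3062  0.092 ]
lid_knob 0.53 [175.  17.] [ 0.6042 -0.0654  0.092 ]
press_fl 0.92 [312. 228.] [ 0.413  -0.1943  0.079 ]
press_fl 0.38 [98. 23.] [0.5976 0.0089 0.079 ]
press_fl 0.33 [358. 129.] [ 0.5181 -0.2333  0.079 ]
loupe_1_mid 0.71 [98. 27.] [0.6035 0.0444 0.019 ]
```

View pics/w1.png

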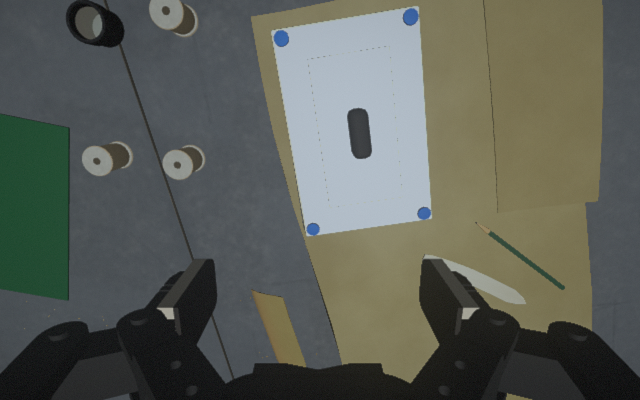

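The wrist view shows the blue bosses at (281,38), (410,16), (313,229) and (424,213), and the knob at (359,133). The spools are at (104,158), (183,162) and (173,14), the loupe is at (95,22), and the mat's -y edge runs along column 69.

```bash
cat >> h.py <<'E'
def bosses(p,T,z):
    hsv=cv2.cvtColor(p['image'],cv2.COLOR_RGB2HSV); m=cv2.inRange(hsv,(105,120,80),(125,255,255))
    n,_,s,c=cv2.connectedComponentsWithStats(m)
    return [ (c[i],pix2w(p,T,c[i],z)) for i in range(1,n) if s[i,4]>30]
E
python3 - <<'E'
from h import *
p,T=look('wrist')
b=bosses(p,T,.079)
for c,w in b: print(c.round(1),w.round(4))
P=np.array([w for c,w in b])
if len(P)==4:
    c=P.mean(0); print('lid c',c.round(4))
    far=P[P[:,0]>c[0]].mean(0)-P[P[:,0]<c[0]].mean(0); th=np.arctan2(far[1],far[0]); print('yaw',th,np.linalg.norm(far))
    plan((c[0],c[1],.17,th),(c[0],c[1],.082,th))
for uv in [(69,127),(69,298)]: print('mat',pix2w(p,T,uv,.003).round(4))
s,Ts=look('scene'); spots(s,Ts,'mat',0)
for uv in [(256,303),(320,271),(402,327),(337,374)]: print('mat scene',pix2w(s,Ts,uv,.003).round(4))
E
```

```text
[414.7  17.7] [ 0.6196 -0.2711  0.079 ]
[284.9  38.1] [ 0.5951 -0.1557  0.079 ]
[426.  214.5] [ 0.436  -0.3098  0.079 ]
[314.7 229.3] [ 0.4117 -0.1947  0.079 ]
lid c [ 0.5156 -0.2328  0.079 ]
yaw 0.20868011535072672 0.18757532823179623
t 4.0 tcp [ 0.4717 -0.1931  0.2794] yaw 0.0659 tilt 0.0002
  shift [0.0412 0.0426 0.1094] turn -0.143 rows 2.0
  shift [0.0411 0.0426 0.1974] turn -0.143 rows 1.4
mat [0.4926 0.1037 0.003 ]
mat [0.2592 0.1349 0.003 ]
mat 0.92 [328. 314.] [0.3882 0.1973 0.    ]
mat scene [0.5156 0.27   0.003 ]
mat scene [0.4872 0.1097 0.003 ]
mat scene [0.2609 0.1371 0.003 ]
mat scene [0.2879 0.2946 0.003 ]
```

Emit:
step_arm(
  series=[0.02,0.021,0.05,-0.07,0.041,0.043,0.1,-0.143,0.041,0.043,0.14,-0.143,0.041,0.043,0.17,-0.143,0.041,0.043,0.18,-0.143],
  gripper=0.6,
  newtons=40,
)

```text
time: 4.68
tool_pos: [0.5137, -0.2331, 0.0968]
tcp_rot: [-3.122, -0.325, 0.006]
wrist_force: [0.1, 0.8, 0.1]
width: 0.594
grip_force: 0.0
```

Run:
```python
from h import *
plan((.5156,-.2328,.081,.209))
```

```text
t 4.7 tcp [ 0.5137 -0.2331  0.0968] yaw 0.2077 tilt 0.0046
  shift [0.002  0.0001 0.0158] turn -0.001 rows 0.3
```

Emit:
step_arm(
  series=[0.002,0,0.008,0,0.002,0,0.016,0,0.002,0,0.016,0],
)

```text
time: 5.05
tool_pos: [0.5174, -0.234, 0.0836]
tcp_rot: [3.124, 0.325, 0.001]
wrist_force: [-0.6, -1.7, 1.3]
width: 0.599
grip_force: 0.0
```

Emit:
step_arm(
  series=[0,0,0,0,0,0,0,0,0,0,0,0,0,0,0,0,0,0,0,0,0,0,0,0],
  gripper=0,
  newtons=60,
)

```text
time: 5.8
tool_pos: [0.5177, -0.2341, 0.0843]
tcp_rot: [3.124, 0.324, 0.002]
wrist_force: [-1.1, 1.4, 5.4]
width: 0.194
grip_force: 60.4
```

Emit:
step_arm(
  series=[0,0,-0.01,0,0,0,-0.03,0,0,0,-0.06,0,0,0,-0.09,0,0,0,-0.1,0,0,0,-0.1,0],
)

```text
time: 6.55
tool_pos: [0.5172, -0.2342, 0.1834]
tcp_rot: [3.124, 0.324, 0.001]
wrist_force: [0.4, 0.4, -3.7]
width: 0.196
grip_force: 59.3
```

Run:
```python
from h import *
plan((.5,-.02,.18,.05),(.388,.203,.16,-.11),(.388,.203,.035,-.11))
p,T=look('wrist'); save(p,'w2.png')
for c,w in bosses(p,T,.079+.1): print(c.round(1),w.round(4))
```

```text
t 6.5 tcp [ 0.5172 -0.2342  0.1834] yaw 0.2068 tilt 0.0007
  shift [ 0.0271 -0.2131  0.0033] turn 0.157 rows 3.4
  shift [-0.0367 -0.4544  0.0231] turn 0.317 rows 4.0
  shift [-0.0368 -0.4545  0.1481] turn 0.317 rows 2.0
[168.7  47.9] [ 0.5949 -0.1588  0.179 ]
[466.4  47.9] [ 0.619  -0.2733  0.179 ]
```

View pics/w2.png

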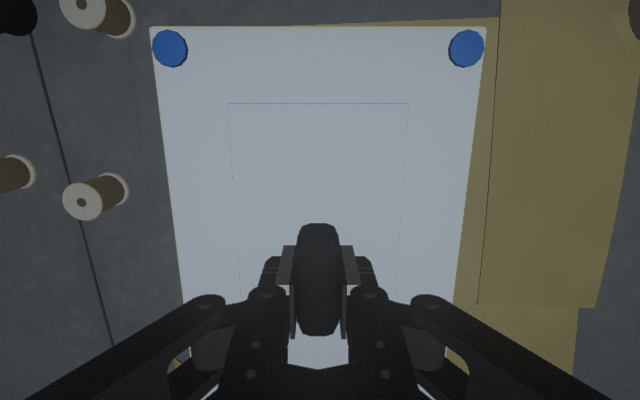

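The lid hangs level from the knob, which sits at (318,280), with its bosses at (169,48) and (466,48).

Emit:
step_arm(
  series=[0.005,-0.04,0,0.03,0.011,-0.085,0,0.06,0.017,-0.13,0,0.095,0.022,-0.175,0,0.13,0.027,-0.215,0,0.157,0.018,-0.255,0,0.185,0.008,-0.295,0,0.21,-0.003,-0.335,0,0.24],
)

```text
time: 7.6
tool_pos: [0.4435, 0.0941, 0.1812]
tcp_rot: [3.141, -0.054, -0.005]
wrist_force: [-0.1, 0.6, -2.7]
width: 0.197
grip_force: 59.5
```

Emit:
step_arm(
  series=[-0.008,-0.04,0,0.027,-0.013,-0.08,0,0.05,-0.018,-0.112,0,0.072,-0.018,-0.112,0,0.072,-0.018,-0.112,0,0.072],
)

```text
time: 8.22
tool_pos: [0.4302, 0.2051, 0.1818]
tcp_rot: [3.135, -0.164, -0.004]
wrist_force: [-0.5, -0.5, -3.9]
width: 0.195
grip_force: 59.7
```

Run:
```python
from h import *
plan((.388,.203,.035,-.11),(.388,.203,.0275,-.11))
```

```text
t 8.2 tcp [0.4302 0.2051 0.1818] yaw -0.1043 tilt 0.003
  shift [-0.0414  0.0062  0.1469] turn 0.006 rows 2.4
  shift [-0.0414  0.0062  0.1544] turn 0.006 rows 0.1
```

Emit:
step_arm(
  series=[-0.025,0.004,0.02,0,-0.041,0.006,0.05,0,-0.041,0.006,0.09,0,-0.041,0.006,0.12,0,-0.041,0.006,0.137,0,-0.041,0.006,0.145,0,-0.041,0.006,0.15,0,-0.041,0.006,0.15,0],
)

```text
time: 9.22
tool_pos: [0.3901, 0.204, 0.0335]
tcp_rot: [-3.137, 0.166, -0.001]
wrist_force: [-0.2, -0.2, -3.8]
width: 0.202
grip_force: 59.6
```

Emit:
step_arm(
  series=[0,0,0.002,0,0,0,0.004,0,0,0,0.0055,0,0,0,0.0055,0],
)

```text
time: 9.72
tool_pos: [0.39, 0.2043, 0.0283]
tcp_rot: [-3.137, 0.165, -0.0]
wrist_force: [-1.2, -0.2, 2.4]
width: 0.197
grip_force: 60.4
```

Emit:
step_arm(
  series=[0,0,0,0,0,0,0,0,0,0,0,0,0,0,-0.005,0,0,0,-0.03,0,0,0,-0.07,0,0,0,-0.12,0,0,0,-0.17,0],
  gripper=0.6,
)

```text
time: 10.72
tool_pos: [0.3895, 0.204, 0.1995]
tcp_rot: [-3.137, 0.165, -0.0]
wrist_force: [0.5, 0.8, -0.5]
width: 0.601
grip_force: 0.0
```

Run:
```python
from h import *
p,T=look('side'); save(p,'s1.png')
for l in ('spool_1_mid','loupe_1_mid','lid_knob'): spots(p,T,l,HS[l] if l!='lid_knob' else .036)
p,T=look('wrist'); save(p,'w3.png')
b=bosses(p,T,.023)
for c,w in b: print(c.round(1),w.round(4))
plan((.53,.03,.22,-.1))
```

```text
spool_1_mid 0.54 [373. 224.] [ 0.463  -0.0317  0.023 ]
spool_1_mid 0.53 [365. 301.] [0.4861 0.2557 0.023 ]
loupe_1_mid 0.48 [311. 239.] [0.6075 0.0394 0.019 ]
lid_knob 0.77 [415. 279.] [0.3882 0.1989 0.036 ]
lid_knob 0.59 [309. 218.] [ 0.6176 -0.0274  0.036 ]
[250.9  77.1] [0.4878 0.2526 0.023 ]
[385.9  77.2] [0.4754 0.1355 0.023 ]
[263.  271.2] [0.3012 0.2698 0.023 ]
[372.8 271.3] [0.2895 0.1582 0.023 ]
[ 79.9 327.8] [0.2548 0.4762 0.023 ]
t 11.0 tcp [0.3896 0.204  0.1978] yaw -0.1053 tilt 0.0004
  shift [ 0.1579  0.1583 -0.0222] turn -0.005 rows 3.6
```

View pics/s1.png

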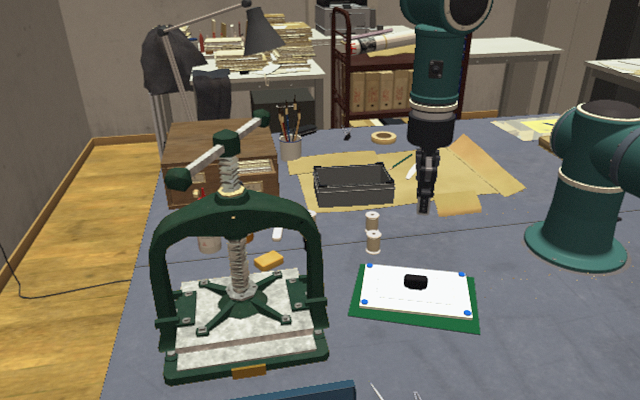

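The side view shows the lid lying flat on the mat, knob at (415,282), and the box open. Two spools stand at (373,221) and (373,241).

Emit:
step_arm(
  series=[0.02,0.04,-0.02,0,0.04,0.08,-0.04,0,0.06,0.12,-0.06,0,0.075,0.16,-0.08,0,0.085,0.195,-0.08,0,0.085,0.195,-0.08,0],
  gripper=1,
)

```text
time: 11.72
tool_pos: [0.4531, -0.0007, 0.2758]
tcp_rot: [3.136, -0.171, -0.006]
wrist_force: [-0.5, 0.6, 0.1]
width: 1.0
grip_force: 0.0
```

Run:
```python
from h import *
p,T=look('wrist'); save(p,'w4.png'); plan()
for l in ('spool_1_mid','loupe_1_mid','dry_box','wax','eraser'): spots(p,T,l,HS[l],.2)
```

```text
t 11.8 tcp [0.4528 0.0006 0.2757] yaw -0.1079 tilt 0.004
spool_1_mid 0.65 [352. 147.] [ 0.4678 -0.043   0.023 ]
spool_1_mid 0.62 [514.  84.] [ 0.5165 -0.2227  0.023 ]
loupe_1_mid 0.93 [257.  25.] [0.6048 0.0455 0.019 ]
dry_box 0.91 [513.  85.] [ 0.5154 -0.2345  0.    ]
wax 0.36 [212. 303.] [0.2705 0.1653 0.    ]
```

View pics/w4.png

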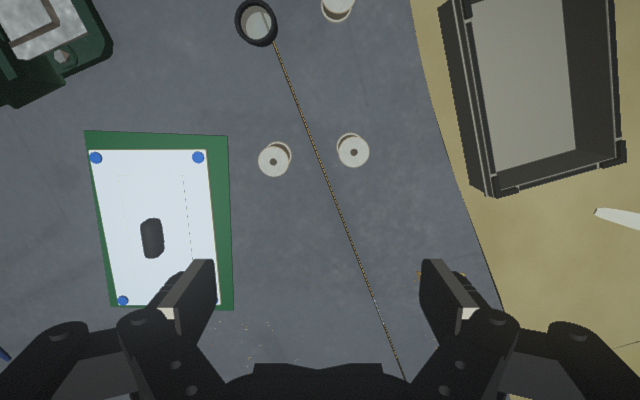

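The wrist view shows the spool tops at (273,161) and (354,152), with a third spool at the top edge near (338,5). The loupe is at (257,23), the box is empty, and the eraser and wax are out of view.

Run:
```python
from h import *
p,T=look('wrist')
for uv in [(273,161),(354,152),(338,3)]: print(pix2w(p,T,uv,.046).round(4))
print('loupe',pix2w(p,T,(257,22),.038).round(4))
w=pix2w(p,T,(354,152),.046); v=pix2w(p,T,(273,161),.046)
plan((w[0],w[1],.1,0),(w[0],w[1],.022,0)); 
# box slots
c=np.array([.5155,-.233]);th=.209
for s in (-.07,-.025,.022,.068): print('slot',s,(c+s*np.array([np.cos(th),np.sin(th)])).round(4))
```

```text
[0.4657 0.0492 0.046 ]
[ 0.4664 -0.0393  0.046 ]
[ 0.6115 -0.0345  0.046 ]
loupe [0.6048 0.0468 0.038 ]
t 12.1 tcp [0.4535 0.0022 0.2773] yaw -0.1037 tilt 0.0009
  shift [0.0173 0.04   0.1772] turn -0.104 rows 2.9
  shift [0.0174 0.04   0.2552] turn -0.104 rows 1.2
slot -0.07 [ 0.447  -0.2475]
slot -0.025 [ 0.491  -0.2382]
slot 0.022 [ 0.537  -0.2284]
slot 0.068 [ 0.582  -0.2189]
```

Emit:
step_arm(
  series=[0.008,0.02,0.05,-0.05,0.0174,0.04,0.1,-0.104,0.0174,0.04,0.15,-0.104,0.0174,0.04,0.2,-0.104,0.0174,0.04,0.235,-0.104,0.0174,0.04,0.256,-0.104,0.0174,0.04,0.256,-0.104],
  gripper=0.75,
  newtons=30,
)

```text
time: 12.95
tool_pos: [0.4649, -0.0394, 0.02]
tcp_rot: [-3.141, 0.0, 0.007]
wrist_force: [0.6, 0.1, 0.3]
width: 0.749
grip_force: 0.0
```

Emit:
step_arm(
  series=[0,0,0,0,0,0,0,0,0,0,0,0,0,0,0,0,0,0,-0.03,0,0,0,-0.07,0,0,0,-0.11,0,0,0,-0.11,0],
  gripper=0,
)

```text
time: 13.95
tool_pos: [0.4701, -0.0409, 0.1359]
tcp_rot: [3.14, -0.002, 0.013]
wrist_force: [0.0, 0.0, 0.0]
width: 0.378
grip_force: 29.9
```

Run:
```python
from h import *
print(monitor.read_state()['width'])
plan((.447,-.2475,.13,.209),(.447,-.2475,.027,.209))
```

```text
0.3780272889899524
t 13.9 tcp [ 0.4701 -0.0409  0.1359] yaw -0.0013 tilt 0.0085
  shift [-0.0229  0.2066  0.006 ] turn -0.21 rows 3.3
  shift [-0.0237  0.2065  0.109 ] turn -0.21 rows 1.6
```

Emit:
step_arm(
  series=[-0.006,0.05,0,-0.05,-0.012,0.1,0,-0.1,-0.018,0.15,0,-0.15,-0.024,0.2,0,-0.21,-0.024,0.2065,0.0,-0.21,-0.024,0.2065,0.02,-0.21,-0.024,0.2065,0.05,-0.21,-0.024,0.2065,0.05,-0.21],
)

```text
time: 14.95
tool_pos: [0.4411, -0.2446, 0.079]
tcp_rot: [-3.121, -0.326, 0.005]
wrist_force: [0.2, 1.1, -0.3]
width: 0.372
grip_force: 30.3
```

Run:
```python
from h import *
plan((.447,-.2475,.028,.209))
```

```text
t 14.9 tcp [ 0.4411 -0.2446  0.079 ] yaw 0.2084 tilt 0.0052
  shift [0.0054 0.0042 0.0509] turn -0.001 rows 0.8
```

Emit:
step_arm(
  series=[0.005,0.004,0.025,0,0.005,0.004,0.043,0,0.005,0.004,0.05,0,0.005,0.004,0.052,0,0.005,0.004,0.052,0],
)

```text
time: 15.58
tool_pos: [0.4486, -0.2499, 0.0303]
tcp_rot: [3.124, 0.327, 0.001]
wrist_force: [-0.4, -0.5, -0.8]
width: 0.374
grip_force: 30.3
```

Emit:
step_arm(
  series=[0,0,0,0,0,0,0,0,0,0,0,0,0,0,-0.03,0,0,0,-0.08,0,0,0,-0.13,0,0,0,-0.13,0],
  gripper=0.6,
)

```text
time: 16.45
tool_pos: [0.4518, -0.2518, 0.1653]
tcp_rot: [3.118, 0.327, 0.013]
wrist_force: [0.5, -0.3, -0.4]
width: 0.604
grip_force: 0.0
```

Run:
```python
from h import *
p,T=look('wrist'); save(p,'w5.png')
plan((.463,.0,.21,.0))
```

```text
t 16.5 tcp [ 0.4501 -0.2508  0.1626] yaw 0.2088 tilt 0.0058
  shift [ 0.0648 -0.2424 -0.0481] turn 0.209 rows 4.1
```

View pics/w5.png

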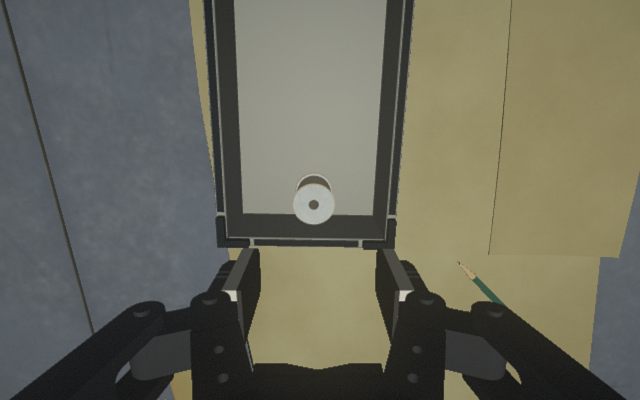

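The first spool stands in the box at (314,203), near the -x wall. Next is the second spool.

Emit:
step_arm(
  series=[0.01,-0.05,-0.02,0.05,0.02,-0.1,-0.04,0.1,0.03,-0.15,-0.06,0.15,0.04,-0.2,-0.07,0.209,0.043,-0.242,-0.07,0.209,0.043,-0.242,-0.07,0.209],
)

```text
time: 17.25
tool_pos: [0.4388, -0.0017, 0.2281]
tcp_rot: [-3.141, -0.007, 0.005]
wrist_force: [-0.9, -0.6, -0.1]
width: 0.602
grip_force: 0.0
```

```bash
cat >> h.py <<'E'
def tops(p,T,z=.046):
    """round cream spool tops by brightness/colour"""
    hsv=cv2.cvtColor(p['image'],cv2.COLOR_RGB2HSV); m=cv2.inRange(hsv,(10,12,150),(30,70,255))
    n,_,s,c=cv2.connectedComponentsWithStats(m)
    for i in range(1,n):
        if 250<s[i,4]<6000: print('top',c[i].round(0),s[i].tolist(),pix2w(p,T,c[i],z).round(4))
E
python3 - <<'E'
from h import *
p,T=look('wrist'); tops(p,T)
spots(p,T,'spool_1_mid',.023); spots(p,T,'loupe_1_mid',.019); save(p,'w6.png')
plan((.4657,.0492,.1,.0),(.4657,.0492,.021,0))
E
```

```text
top [580. 225.] [533, 200, 102, 73, 2147] [ 0.3916 -0.265   0.046 ]
spool_1_mid 0.84 [564. 167.] [ 0.4454 -0.2539  0.023 ]
t 17.4 tcp [ 0.4397 -0.0045  0.2286] yaw 0.0 tilt 0.0021
  shift [ 0.0262 -0.0538  0.1285] turn 0.0 rows 2.3
  shift [ 0.0264 -0.0538  0.2075] turn 0.0 rows 1.3
```

View pics/w6.png

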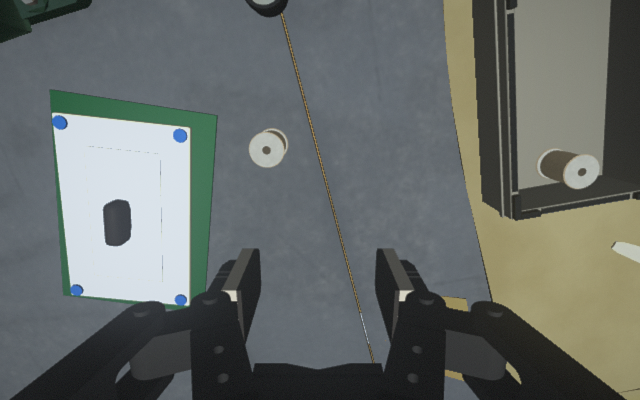

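The second spool's top is at (267,150), and the first spool still stands in the box at (582,172).

Run:
```python
from h import *
p,T=look('wrist'); w=pix2w(p,T,(267,150),.046); print(w.round(4))
plan((w[0],w[1],.021,0))
```

```text
[0.4659 0.0422 0.046 ]
t 17.4 tcp [ 0.4399 -0.0048  0.2288] yaw -0.001 tilt 0.0018
  shift [ 0.0263 -0.0472  0.2077] turn -0.001 rows 3.4
```

Emit:
step_arm(
  series=[0.013,-0.025,0.05,0,0.026,-0.05,0.1,0,0.026,-0.05,0.15,0,0.026,-0.05,0.19,0,0.026,-0.05,0.207,0,0.026,-0.05,0.207,0],
  gripper=0.8,
)

```text
time: 18.2
tool_pos: [0.4655, 0.0451, 0.0218]
tcp_rot: [3.141, -0.003, -0.004]
wrist_force: [0.6, 0.8, 0.0]
width: 0.798
grip_force: 0.0
```

Emit:
step_arm(
  series=[0,0,0,0,0,0,0,0,0,0,0,0,0,0,0,0,0,0,-0.03,0,0,0,-0.07,0,0,0,-0.11,0,0,0,-0.11,0],
  gripper=0,
)

```text
time: 19.2
tool_pos: [0.4697, 0.0462, 0.1373]
tcp_rot: [-3.141, -0.0, -0.015]
wrist_force: [-0.0, 0.3, -0.0]
width: 0.374
grip_force: 30.1
```

Run:
```python
from h import *
plan((.491,-.238,.13,.209),(.491,-.238,.028,.209))
```

```text
t 19.2 tcp [0.4697 0.0462 0.1373] yaw 0.0 tilt 0.0093
  shift [0.0212 0.2842 0.0074] turn -0.209 rows 4.6
  shift [0.0202 0.2843 0.1094] turn -0.209 rows 1.6
```

Emit:
step_arm(
  series=[0.005,0.05,0,-0.05,0.01,0.105,0,-0.1,0.015,0.16,0,-0.15,0.02,0.215,0,-0.18,0.024,0.26,0,-0.209,0.025,0.2835,0.0,-0.209,0.025,0.2835,0.03,-0.209,0.025,0.2835,0.05,-0.209],
)

```text
time: 20.2
tool_pos: [0.49, -0.2374, 0.0807]
tcp_rot: [-3.123, -0.326, 0.003]
wrist_force: [0.6, 0.3, 0.2]
width: 0.372
grip_force: 30.1
```

Emit:
step_arm(
  series=[0,0,0,0,0,0,0.02,0,0,0,0.04,0,0,0,0.05,0,0,0,0.05,0],
)

```text
time: 20.82
tool_pos: [0.4909, -0.2372, 0.0325]
tcp_rot: [-3.124, -0.328, 0.001]
wrist_force: [0.2, -0.5, -0.1]
width: 0.372
grip_force: 30.1
```

Emit:
step_arm(
  series=[0,0,0.0045,0,0,0,0.0045,0],
)

```text
time: 21.08
tool_pos: [0.4918, -0.2378, 0.0289]
tcp_rot: [3.124, 0.327, 0.002]
wrist_force: [0.1, -0.8, -0.6]
width: 0.378
grip_force: 30.1
```

Emit:
step_arm(
  series=[0,0,0,0,0,0,0,0,0,0,0,0,0,0,-0.03,0,0,0,-0.08,0,0,0,-0.13,0,0,0,-0.18,0,0,0,-0.2,0],
  gripper=0.6,
)

```text
time: 22.08
tool_pos: [0.4929, -0.2384, 0.2323]
tcp_rot: [3.121, 0.327, 0.008]
wrist_force: [-0.1, 0.2, -0.5]
width: 0.597
grip_force: 0.0
```

Run:
```python
from h import *
plan((.53,.0,.23,0.0))
```

```text
t 22.1 tcp [ 0.4929 -0.2384  0.2323] yaw 0.2088 tilt 0.0063
  shift [ 0.0857 -0.2256  0.0018] turn 0.209 rows 3.9
```

Emit:
step_arm(
  series=[0.02,-0.05,0,0.05,0.043,-0.11,0,0.1,0.065,-0.17,0,0.15,0.08,-0.21,0,0.2,0.086,-0.226,0,0.209,0.086,-0.226,0,0.209],
)

```text
time: 22.82
tool_pos: [0.5279, 0.0026, 0.227]
tcp_rot: [-3.142, -0.004, 0.004]
wrist_force: [0.1, 0.1, 0.1]
width: 0.6
grip_force: 0.0
```

Run:
```python
from h import *
p,T=look('wrist'); save(p,'w7.png'); plan()
spots(p,T,'spool_1_mid',.023); spots(p,T,'loupe_1_mid',.019)
for l in('wax','eraser','ethanol'):spots(p,T,l,0)
```

```text
t 22.9 tcp [0.5279 0.0016 0.2271] yaw 0.0015 tilt 0.0021
spool_1_mid 0.71 [553. 246.] [ 0.4479 -0.2548  0.023 ]
loupe_1_mid 0.58 [271.  93.] [0.6051 0.0475 0.019 ]
```

View pics/w7.png

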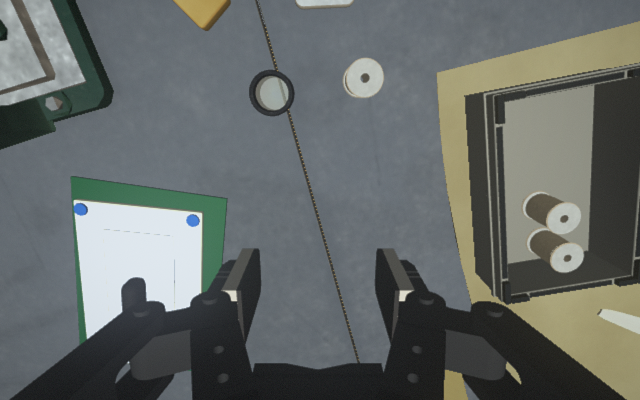

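The third spool's top is at (364,78) and the loupe's rim centre at (272,92). Two spools stand in the box. The wax and eraser are at the top edge, well clear.

Run:
```python
from h import *
p,T=look('wrist'); w=pix2w(p,T,(364,78),.046);print(w.round(4),pix2w(p,T,(272,92),.038).round(4))
plan((w[0],w[1],.021,0))
```

```text
[ 0.6187 -0.0416  0.046 ] [0.6071 0.0414 0.038 ]
t 23.2 tcp [5.284e-01 4.000e-04 2.282e-01] yaw -0.0017 tilt 0.0002
  shift [0.0904 0.0419 0.2072] turn -0.002 rows 3.7
```

Emit:
step_arm(
  series=[0.03,0.02,0.05,0,0.06,0.04,0.1,0,0.089,0.04,0.14,0,0.089,0.04,0.19,0,0.089,0.04,0.207,0,0.089,0.04,0.207,0],
  gripper=0.75,
)

```text
time: 23.92
tool_pos: [0.6161, -0.0389, 0.0202]
tcp_rot: [-3.141, 0.001, 0.005]
wrist_force: [0.6, -0.4, 0.3]
width: 0.749
grip_force: 0.0
```

Emit:
step_arm(
  series=[0,0,0,0,0,0,0,0,0,0,0,0,0,0,0,0,0,0,-0.03,0,0,0,-0.07,0,0,0,-0.11,0,0,0,-0.11,0],
  gripper=0,
)

```text
time: 24.92
tool_pos: [0.6212, -0.0389, 0.137]
tcp_rot: [3.141, -0.0, 0.016]
wrist_force: [-0.5, 0.5, -0.2]
width: 0.369
grip_force: 29.9
```

Run:
```python
from h import *
print(monitor.read_state()['width'])
plan((.537,-.2285,.13,.209),(.537,-.2285,.028,.209))
```

```text
0.3688224541846457
t 24.9 tcp [ 0.6212 -0.0389  0.137 ] yaw -0.0 tilt 0.0101
  shift [-0.0842  0.1896  0.0064] turn -0.209 rows 3.3
  shift [-0.0853  0.1895  0.1084] turn -0.209 rows 1.6
```

Emit:
step_arm(
  series=[-0.02,0.045,0,-0.05,-0.04,0.09,0,-0.1,-0.06,0.14,0,-0.15,-0.075,0.175,0,-0.209,-0.08,0.189,0,-0.209,-0.08,0.189,0.0,-0.209,-0.08,0.189,0.03,-0.209,-0.08,0.189,0.05,-0.209],
)

```text
time: 25.92
tool_pos: [0.5375, -0.2259, 0.0799]
tcp_rot: [-3.123, -0.329, 0.001]
wrist_force: [1.0, -0.4, -0.3]
width: 0.37
grip_force: 29.9
```

Emit:
step_arm(
  series=[0,0,0,0,0,0,0.02,0,0,0,0.04,0,0,0,0.051,0,0,0,0.052,0,0,0,0.052,0],
)

```text
time: 26.68
tool_pos: [0.5375, -0.2277, 0.0292]
tcp_rot: [-3.124, -0.327, 0.0]
wrist_force: [-0.2, -0.9, 0.4]
width: 0.376
grip_force: 30.6
```

Emit:
step_arm(
  series=[0,0,0,0,0,0,0,0,0,0,0,0,0,0,-0.03,0,0,0,-0.08,0,0,0,-0.13,0,0,0,-0.18,0,0,0,-0.2,0],
  gripper=0.6,
)

```text
time: 27.68
tool_pos: [0.5392, -0.2285, 0.2336]
tcp_rot: [3.121, 0.327, 0.009]
wrist_force: [0.8, 0.2, -0.4]
width: 0.599
grip_force: 0.0
```

Run:
```python
from h import *
plan((.53,.03,.23,0.0))
```

```text
t 27.7 tcp [ 0.5392 -0.2285  0.2336] yaw 0.2088 tilt 0.0066
  shift [ 0.0445 -0.2548  0.0028] turn 0.209 rows 4.1
```

Emit:
step_arm(
  series=[0.011,-0.06,0,0.05,0.022,-0.12,0,0.1,0.033,-0.18,0,0.15,0.04,-0.23,0,0.2,0.045,-0.255,0,0.209,0.045,-0.255,0,0.209,0.045,-0.255,0,0.209],
)

```text
time: 28.55
tool_pos: [0.5283, 0.0306, 0.2285]
tcp_rot: [3.141, 0.0, -0.002]
wrist_force: [-0.5, -0.8, 0.8]
width: 0.601
grip_force: 0.0
```

Run:
```python
from h import *
p,T=look('wrist'); save(p,'w8.png')
spots(p,T,'spool_1_mid',.023)
for r in viewer.spot_point(p,'loupe_1_mid')[:1]:
    w=pix2w(p,T,r['point'],.019); print(r,w.round(4))
b=viewer.boxes_of(p,'loupe_1_mid')[:1]; print(b)
p,T=look('side'); spots(p,T,'loupe_1_mid',.019)
plan((w[0],w[1],.019,0))
```

```text
spool_1_mid 0.78 [577. 249.] [ 0.4436 -0.2543  0.023 ]
{'point': [299.8, 96.6], 'score': 0.72} [0.6028 0.0472 0.019 ]
[{'extent': [301.4, 94.0, 47.9, 46.5], 'score': 0.57}]
loupe_1_mid 0.5 [311. 244.] [0.6049 0.0604 0.019 ]
t 28.9 tcp [0.5287 0.0303 0.2292] yaw -0.0016 tilt 0.0001
  shift [ 0.074  -0.017   0.2102] turn -0.002 rows 3.6
```

View pics/w8.png

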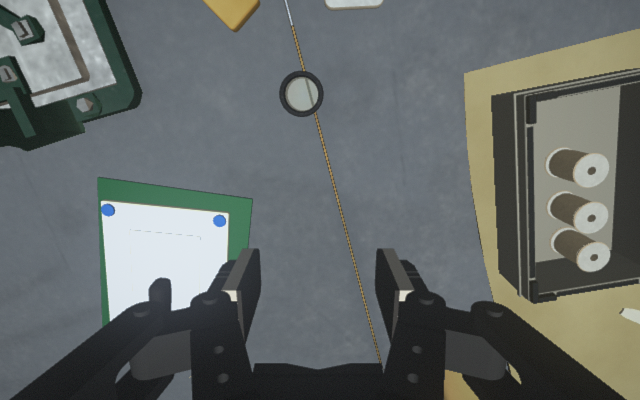

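The loupe's ring centre is at (301,94), and three spools stand in the box. The nearest press corner, at (140,100), is about 10 cm away.

Emit:
step_arm(
  series=[0.03,-0.008,0.05,0,0.06,-0.015,0.1,0,0.075,-0.0155,0.14,0,0.075,-0.0155,0.19,0,0.075,-0.0155,0.212,0,0.075,-0.0155,0.212,0],
  gripper=0.85,
)

```text
time: 29.6
tool_pos: [0.6014, 0.0461, 0.0146]
tcp_rot: [3.141, -0.001, -0.009]
wrist_force: [-0.1, -0.5, 0.2]
width: 0.85
grip_force: 0.0
```

Emit:
step_arm(
  series=[0,0,0,0,0,0,0,0,0,0,0,0,0,0,0,0,0,0,-0.03,0,0,0,-0.07,0,0,0,-0.11,0,0,0,-0.11,0],
  gripper=0,
)

```text
time: 30.6
tool_pos: [0.607, 0.0468, 0.1322]
tcp_rot: [-3.141, 0.0, -0.014]
wrist_force: [0.4, 0.1, 0.1]
width: 0.456
grip_force: 30.4
```

Run:
```python
from h import *
print(monitor.read_state()['width'])
plan((.582,-.219,.13,.209),(.582,-.219,.028,.209))
```

```text
0.45634014223170744
t 30.6 tcp [0.607  0.0468 0.1322] yaw -0.0001 tilt 0.009
  shift [-0.025   0.2658  0.0019] turn -0.209 rows 4.3
  shift [-0.0259  0.2658  0.1039] turn -0.209 rows 1.6
```

Emit:
step_arm(
  series=[-0.005,0.055,0,-0.05,-0.01,0.11,0,-0.1,-0.015,0.165,0,-0.15,-0.02,0.22,0,-0.209,-0.0215,0.255,0,-0.209,-0.0215,0.265,0.0,-0.209,-0.0215,0.265,0.02,-0.209,-0.0215,0.265,0.045,-0.209],
)

```text
time: 31.6
tool_pos: [0.582, -0.2169, 0.0807]
tcp_rot: [-3.124, -0.329, 0.0]
wrist_force: [0.2, 0.4, -1.0]
width: 0.454
grip_force: 30.5
```

Emit:
step_arm(
  series=[0,0,0,0,0,0,0.02,0,0,0,0.04,0,0,0,0.055,0,0,0,0.057,0,0,0,0.057,0],
)

```text
time: 32.35
tool_pos: [0.5821, -0.2184, 0.0252]
tcp_rot: [-3.124, -0.327, 0.0]
wrist_force: [-0.2, 1.1, -0.5]
width: 0.457
grip_force: 30.4
```

Emit:
step_arm(
  series=[0,0,0,0,0,0,0,0,0,0,0,0,0,0,-0.03,0,0,0,-0.08,0,0,0,-0.13,0,-0.03,0,-0.18,0,-0.06,0,-0.2,0],
  gripper=0.65,
)

```text
time: 33.35
tool_pos: [0.5248, -0.2317, 0.2299]
tcp_rot: [3.121, 0.328, 0.009]
wrist_force: [0.9, 0.5, 0.3]
width: 0.649
grip_force: 0.0
```

Run:
```python
from h import *
p,T=look('wrist'); save(p,'w9.png')
plan((.5,.0,.2,.05),(.3885,.204,.13,-.105),(.3885,.204,.0285,-.105))
```

```text
t 33.4 tcp [ 0.5219 -0.2325  0.2314] yaw 0.2087 tilt 0.0061
  shift [ 0.0267 -0.2322  0.0303] turn 0.159 rows 3.8
  shift [-0.0404 -0.4552  0.0989] turn 0.314 rows 3.9
  shift [-0.0407 -0.4557  0.2004] turn 0.314 rows 1.6
```

View pics/w9.png

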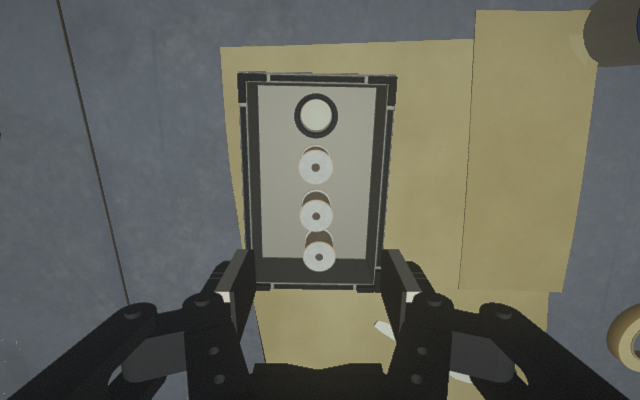

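The box holds all four items: the loupe at (316,115) and the spools at (316,167), (316,215) and (319,257). The rim's outer corners are at (238,74), (397,75), (244,291) and (381,292). I'll fetch the lid next.

Run:
```python
from h import *
p,T=look('wrist'); g=cv2.cvtColor(p['image'],cv2.COLOR_RGB2GRAY)
P=np.array([pix2w(p,T,u,.068) for u in [(238,74),(397,75),(244,291),(381,292)]]); print(P.round(4),P.mean(0).round(4))
f=(P[0]+P[1]-P[2]-P[3])/2; print(np.linalg.norm(f),np.arctan2(f[1],f[0]),np.linalg.norm(P[0]-P[1]),np.linalg.norm(P[2]-P[3]))
spots(p,T,'dry_box',0)
plan((.5,.0,.2,.05),(.3885,.204,.13,-.105),(.3885,.204,.0285,-.105))
```

```text
[[ 0.5993 -0.1501  0.068 ]
 [ 0.6262 -0.28    0.068 ]
 [ 0.3988 -0.1855  0.068 ]
 [ 0.4256 -0.3196  0.068 ]] [ 0.5125 -0.2338  0.068 ]
0.20406436905721764 0.18483193945829288 0.1326868073727863 0.1367632443643726
dry_box 0.85 [314. 172.] [ 0.5171 -0.2311  0.    ]
dry_box 0.61 [313. 110.] [ 0.5817 -0.2174  0.    ]
t 33.5 tcp [ 0.5235 -0.2315  0.2275] yaw 0.2075 tilt 0.0042
  shift [ 0.0246 -0.2314  0.027 ] turn 0.158 rows 3.7
  shift [-0.0428 -0.4542  0.0962] turn 0.313 rows 3.9
  shift [-0.0431 -0.4545  0.1977] turn 0.313 rows 1.6
```

Emit:
step_arm(
  series=[0.008,-0.055,0.005,0.05,0.017,-0.115,0.01,0.09,0.024,-0.175,0.02,0.13,0.024,-0.235,0.03,0.165,0.005,-0.29,0.04,0.2,-0.012,-0.345,0.05,0.24,-0.028,-0.4,0.06,0.28,-0.0405,-0.455,0.07,0.314],
)

```text
time: 34.5
tool_pos: [0.3879, 0.2077, 0.1538]
tcp_rot: [3.137, -0.167, -0.002]
wrist_force: [0.6, 0.8, -0.6]
width: 0.654
grip_force: 0.0
```

Run:
```python
from h import *
p,T=look('wrist')
b=bosses(p,T,.023)
for c,w in b: print(c.round(1),w.round(4))
plan((.3885,.204,.0285,-.105))
```

```text
[242.1  68. ] [0.4877 0.2527 0.023 ]
[401.1  67.8] [0.4754 0.1356 0.023 ]
[258.  292.2] [0.3006 0.2698 0.023 ]
[ 48.8 351.7] [0.2586 0.4765 0.023 ]
t 34.5 tcp [0.3841 0.2124 0.1524] yaw -0.1045 tilt 0.0068
  shift [0.006  0.0082 0.1238] turn 0.0 rows 2.0
```

Emit:
step_arm(
  series=[0.003,0.003,0.02,0,0.003,0.005,0.05,0,0.003,0.005,0.08,0,0.003,0.005,0.09,0,0.003,0.005,0.09,0],
  newtons=60,
)

```text
time: 35.17
tool_pos: [0.3912, 0.2004, 0.0643]
tcp_rot: [3.136, -0.165, -0.004]
wrist_force: [-0.5, 0.3, 0.3]
width: 0.65
grip_force: 0.0
```

Run:
```python
from h import *
plan((.39,.2043,.0285,-.1045))
```

```text
t 35.2 tcp [0.3912 0.2004 0.0643] yaw -0.1051 tilt 0.0026
  shift [-0.0015 -0.0038  0.0358] turn -0.001 rows 0.6
```

Emit:
step_arm(
  series=[-0.001,-0.003,0.015,0,-0.001,-0.003,0.03,0,-0.001,-0.003,0.035,0,-0.001,-0.003,0.035,0],
)

```text
time: 35.67
tool_pos: [0.3907, 0.2035, 0.0297]
tcp_rot: [3.137, -0.165, -0.002]
wrist_force: [0.6, 0.7, 0.1]
width: 0.649
grip_force: 0.0
```

Emit:
step_arm(
  series=[0,0,0,0,0,0,0,0,0,0,0,0,0,0,0,0,0,0,0,0,0,0,0,0],
  gripper=0,
)

```text
time: 36.42
tool_pos: [0.3919, 0.2041, 0.031]
tcp_rot: [-3.137, 0.165, -0.002]
wrist_force: [-0.1, -0.0, 5.3]
width: 0.195
grip_force: 61.5
```

Emit:
step_arm(
  series=[0,0,-0.01,0,0,0,-0.03,0,0,0,-0.07,0,0,0,-0.12,0,0,0,-0.16,0,0,0,-0.165,0,0,0,-0.165,0],
)

```text
time: 37.3
tool_pos: [0.3904, 0.2033, 0.1941]
tcp_rot: [3.136, -0.165, -0.002]
wrist_force: [-0.1, 0.0, -3.0]
width: 0.195
grip_force: 60.4
```

Run:
```python
from h import *
p,T=look('wrist')
for c,w in bosses(p,T,.023+.165): print(c.round(1),w.round(4))
plan((.5,.0,.19,.05),(.5175,-.2341,.19,.2068))
```

```text
[172.1  53.6] [0.4857 0.251  0.188 ]
[463.3  53.5] [0.4736 0.1356 0.188 ]
t 37.4 tcp [0.3898 0.203  0.1931] yaw -0.1052 tilt 0.0037
  shift [0.1309 0.1903 0.0031] turn -0.155 rows 3.7
  shift [0.1729 0.4213 0.0034] turn -0.312 rows 3.8
```

Emit:
step_arm(
  series=[0.032,0.047,0,-0.04,0.065,0.095,0,-0.08,0.098,0.143,0,-0.12,0.13,0.19,0,-0.155,0.142,0.248,0,-0.195,0.152,0.305,0,-0.235,0.163,0.365,0,-0.275,0.173,0.421,0,-0.312],
)

```text
time: 38.35
tool_pos: [0.5173, -0.2344, 0.1918]
tcp_rot: [-3.122, -0.325, 0.007]
wrist_force: [1.0, 0.6, -2.9]
width: 0.197
grip_force: 60.4
```

Emit:
step_arm(
  series=[0,0,0,0,0,0,0.02,0,0,0,0.05,0,0,0,0.07,0,0,0,0.085,0,0,0,0.085,0,0,0,0.085,0],
)

```text
time: 39.22
tool_pos: [0.5199, -0.2332, 0.1111]
tcp_rot: [3.124, 0.325, 0.002]
wrist_force: [-0.4, -0.3, -3.1]
width: 0.195
grip_force: 60.5
```

Run:
```python
from h import *
p,T=look('wrist'); save(p,'w10.png')
for c,w in bosses(p,T,.107-.028+.02): print(c.round(1),w.round(4))
plan((.518,-.2341,.0865,.2085))
```

```text
[172.   53.6] [ 0.596  -0.1562  0.099 ]
[463.1  53.6] [ 0.621  -0.2746  0.099 ]
t 39.3 tcp [ 0.5201 -0.2335  0.1115] yaw 0.207 tilt 0.0024
  shift [-0.0023  0.0001  0.025 ] turn -0.002 rows 0.4
```

View pics/w10.png

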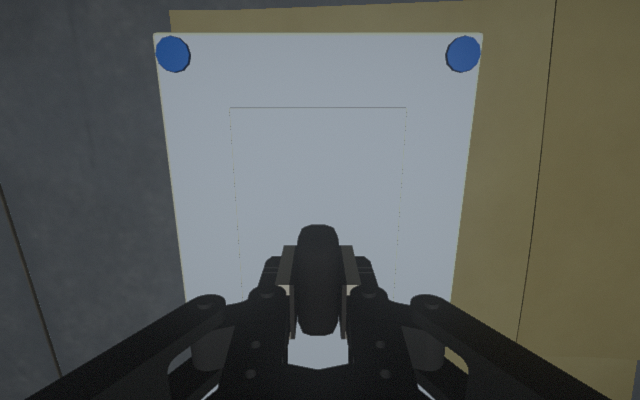

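The lid hangs level over the box with the knob centred at (318,280) and its bosses at (172,54) and (463,54). I'll lower it gently.

Emit:
step_arm(
  series=[-0.002,0,0.005,0,-0.002,0,0.01,0,-0.002,0,0.015,0,-0.002,0,0.019,0,-0.002,0,0.021,0,-0.002,0,0.021,0],
)

```text
time: 40.02
tool_pos: [0.517, -0.2334, 0.089]
tcp_rot: [-3.125, -0.324, 0.001]
wrist_force: [-0.6, 1.0, -3.3]
width: 0.196
grip_force: 60.6
```

Emit:
step_arm(
  series=[0,0,0.001,0,0,0,0.002,0,0,0,0.002,0],
)

```text
time: 40.4
tool_pos: [0.5171, -0.2335, 0.0872]
tcp_rot: [-3.125, -0.324, 0.0]
wrist_force: [-0.9, 0.0, -3.8]
width: 0.196
grip_force: 60.6
```

Emit:
step_arm(
  series=[0,0,0.0005,0,0,0,0.001,0,0,0,0.001,0],
)

```text
time: 40.78
tool_pos: [0.5172, -0.2336, 0.087]
tcp_rot: [3.125, 0.324, 0.0]
wrist_force: [-2.0, 1.7, 3.8]
width: 0.193
grip_force: 61.5
```

Emit:
step_arm(
  series=[0,0,0,0,0,0,0,0,0,0,0,0,0,0,-0.005,0,0,0,-0.03,0,0,0,-0.08,0,-0.02,0,-0.13,0,-0.05,0,-0.17,0],
  gripper=0.4,
)

```text
time: 41.78
tool_pos: [0.4687, -0.2441, 0.2591]
tcp_rot: [3.123, 0.326, 0.004]
wrist_force: [-0.3, -0.6, 0.6]
width: 0.398
grip_force: 0.0
```

Emit:
step_arm(
  series=[0,0,0,0,0,0,0,0,0,0,0,0],
  gripper=0,
)

```text
time: 42.15
tool_pos: [0.4677, -0.2431, 0.2544]
tcp_rot: [-3.123, -0.325, 0.004]
wrist_force: [-0.1, 0.0, -0.9]
width: -0.002
grip_force: 0.0
```

Run:
```python
from h import *
p,T=look('wrist'); save(p,'w11.png')
P=[]
for c,w in bosses(p,T,.079): print(c.round(1),w.round(4)); P.append(w)
print(np.mean(P,0))
c,s=np.cos(.209),np.sin(.209)
plan(*[(w[0],w[1],z,.209) for w in P for z in(.1,.079)])
```

```text
[247.9  12.5] [ 0.5935 -0.1582  0.079 ]
[390.5  12.5] [ 0.6178 -0.2736  0.079 ]
[258.9 225.5] [ 0.41  -0.197  0.079]
[379.  225.5] [ 0.4343 -0.3121  0.079 ]
[ 0.51392937 -0.23523583  0.079     ]
t 42.2 tcp [ 0.4678 -0.2431  0.2543] yaw 0.2072 tilt 0.0034
  shift [ 0.1409 -0.0568  0.1541] turn -0.002 rows 3.5
  shift [ 0.141  -0.0568  0.1751] turn -0.002 rows 0.3
  shift [0.141  0.061  0.1538] turn -0.002 rows 1.9
  shift [0.141  0.0611 0.1748] turn -0.002 rows 0.3
  shift [-0.0466 -0.0566  0.1545] turn -0.002 rows 3.6
  shift [-0.0466 -0.0566  0.1755] turn -0.002 rows 0.3
  shift [-0.0465  0.061   0.1543] turn -0.002 rows 1.9
  shift [-0.0465  0.0611  0.1753] turn -0.002 rows 0.3
```

View pics/w11.png

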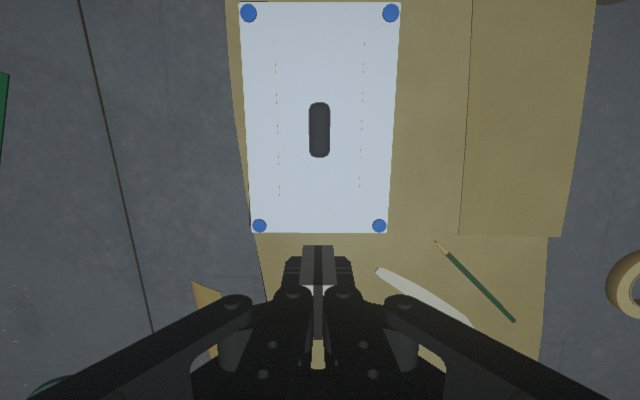

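The lid sits square on the gasket, knob at (319,130), with its bosses at (248,12), (390,12), (259,226) and (379,226). I'll press the near-right corner first.

Emit:
step_arm(
  series=[-0.015,0.02,0.04,0,-0.03,0.04,0.08,0,-0.0465,0.061,0.12,0,-0.0465,0.061,0.15,0,-0.0465,0.061,0.165,0,-0.0465,0.061,0.169,0,-0.0465,0.061,0.169,0],
)

```text
time: 43.08
tool_pos: [0.436, -0.3131, 0.0878]
tcp_rot: [3.124, 0.325, 0.001]
wrist_force: [-0.8, -0.5, 0.0]
width: -0.001
grip_force: 0.0
```

Run:
```python
from h import *
plan((.4343,-.3121,.079,.207),(.4343,-.3121,.070,.207))
```

```text
t 43.1 tcp [ 0.436  -0.3131  0.0878] yaw 0.2075 tilt 0.0008
  shift [-0.0014 -0.0013  0.0088] turn 0.001 rows 0.1
  shift [-0.0014 -0.0013  0.0178] turn 0.001 rows 0.1
```

Emit:
step_arm(
  series=[-0.001,-0.001,0.004,0,-0.001,-0.001,0.008,0,-0.001,-0.001,0.01,0,-0.001,-0.001,0.012,0,-0.001,-0.001,0.014,0,-0.001,-0.001,0.016,0,-0.001,-0.001,0.017,0,-0.001,-0.001,0.017,0],
)

```text
time: 44.08
tool_pos: [0.4344, -0.3131, 0.0732]
tcp_rot: [3.123, 0.325, 0.001]
wrist_force: [-6.7, 2.9, 16.2]
width: -0.002
grip_force: 8.1
```

Emit:
step_arm(
  series=[0,0,0.002,0,0,0,0.003,0,0,0,0.003,0],
)

```text
time: 44.45
tool_pos: [0.4345, -0.3132, 0.0729]
tcp_rot: [3.123, 0.325, 0.0]
wrist_force: [-12.7, 7.3, 32.9]
width: -0.001
grip_force: 16.7
```

Emit:
step_arm(
  series=[0,0,-0.02,0,0,0,-0.05,0,0,-0.04,-0.06,0,0,-0.08,-0.06,0,0,-0.118,-0.05,0,0,-0.118,-0.02,0,0,-0.118,-0.015,0,0,-0.118,-0.015,0],
)

```text
time: 45.45
tool_pos: [0.4099, -0.197, 0.0824]
tcp_rot: [-3.125, -0.324, 0.0]
wrist_force: [-0.2, 0.6, 0.1]
width: 0.0
grip_force: 0.0
```

Run:
```python
from h import *
plan((.410,-.197,.079,.207),(.410,-.197,.070,.207))
```

```text
t 45.5 tcp [ 0.4099 -0.197   0.0824] yaw 0.2065 tilt 0.0003
  shift [0.0001 0.     0.0034] turn -0.0 rows 0.1
  shift [0.0001 0.     0.0124] turn -0.0 rows 0.1
```

Emit:
step_arm(
  series=[0,0,0.003,0,0,0,0.006,0,0,0,0.008,0,0,0,0.01,0,0,0,0.012,0,0,0,0.013,0,0,0,0.014,0,0,0,0.014,0],
)

```text
time: 46.45
tool_pos: [0.4107, -0.1978, 0.0728]
tcp_rot: [3.124, 0.324, 0.0]
wrist_force: [-11.7, 4.4, 30.4]
width: 0.0
grip_force: 15.7
```

Emit:
step_arm(
  series=[0,0,-0.02,0,0,0,-0.05,0,0.06,0,-0.06,0,0.12,0,-0.06,0,0.17,0,-0.05,0,0.187,0,-0.03,0,0.187,0,-0.02,0,0.187,0,-0.02,0],
)

```text
time: 47.45
tool_pos: [0.5911, -0.1583, 0.0869]
tcp_rot: [-3.124, -0.324, 0.005]
wrist_force: [-1.8, 0.4, -1.0]
width: 0.003
grip_force: 0.0
```

Run:
```python
from h import *
plan((.5935,-.1582,.079,.207),(.5935,-.1582,.070,.207))
```

```text
t 47.5 tcp [ 0.5911 -0.1583  0.0869] yaw 0.2065 tilt 0.0034
  shift [0.0024 0.0004 0.0079] turn -0.0 rows 0.1
  shift [0.0024 0.0004 0.0169] turn -0.0 rows 0.1
```

Emit:
step_arm(
  series=[0,0,0.003,0,0,0,0.006,0,0,0,0.009,0,0,0,0.012,0,0,0,0.015,0,0,0,0.018,0,0,0,0.0195,0,0,0,0.0195,0],
)

```text
time: 48.45
tool_pos: [0.5934, -0.1582, 0.0733]
tcp_rot: [-3.125, -0.324, -0.001]
wrist_force: [-9.7, 3.1, 21.5]
width: 0.001
grip_force: 11.4
```

Emit:
step_arm(
  series=[0,0,-0.02,0,0,0,-0.05,0,0,0.04,-0.06,0,0,0.08,-0.06,0,0,0.118,-0.05,0,0,0.118,-0.03,0,0,0.118,-0.02,0,0,0.118,-0.02,0],
)

```text
time: 49.45
tool_pos: [0.6156, -0.2722, 0.0869]
tcp_rot: [-3.123, -0.325, 0.005]
wrist_force: [-0.8, 0.6, 0.7]
width: 0.0
grip_force: 0.0
```

Run:
```python
from h import *
plan((.6178,-.2736,.079,.207),(.6178,-.2736,.070,.207))
```

```text
t 49.5 tcp [ 0.6156 -0.2722  0.0869] yaw 0.2076 tilt 0.0038
  shift [0.0019 0.0018 0.0079] turn 0.001 rows 0.1
  shift [0.0019 0.0018 0.0169] turn 0.001 rows 0.1
```

Emit:
step_arm(
  series=[0,0,0.003,0,0,0,0.006,0,0,0,0.009,0,0,0,0.012,0,0,0,0.015,0,0,0,0.018,0,0,0,0.0205,0,0,0,0.0205,0],
)

```text
time: 50.45
tool_pos: [0.6177, -0.274, 0.0729]
tcp_rot: [3.124, 0.324, 0.002]
wrist_force: [-8.5, 5.4, 21.0]
width: -0.003
grip_force: 10.1
```

Emit:
step_arm(
  series=[0,0,-0.02,0,0,0,-0.06,0,-0.03,-0.03,-0.1,0,-0.08,-0.06,-0.14,0,-0.13,-0.06,-0.17,0,-0.145,-0.06,-0.18,0,-0.145,-0.06,-0.18,0,-0.145,-0.06,-0.18,0],
)

```text
time: 51.45
tool_pos: [0.4633, -0.2448, 0.2473]
tcp_rot: [-3.124, -0.324, 0.001]
wrist_force: [-0.2, -0.4, -0.8]
width: -0.001
grip_force: 0.0
```

Run:
```python
from h import *
p,T=look('wrist'); save(p,'w12.png'); plan()
from itertools import combinations
B=bosses(p,T,.073)
for c,w in B: print(c.round(1),w.round(4))
print(np.mean([w for c,w in B],0))
```

```text
t 51.5 tcp [ 0.4633 -0.2447  0.2469] yaw 0.207 tilt 0.0019
[246.2   7. ] [ 0.5931 -0.1584  0.073 ]
[389.7   6.9] [ 0.6174 -0.2737  0.073 ]
[257.6 221.9] [ 0.4099 -0.1971  0.073 ]
[378.3 221.9] [ 0.4341 -0.3121  0.073 ]
[ 0.51362969 -0.23532201  0.073     ]
```

Run:
```python
from h import *
p,T=look('side'); cv2.imwrite('pics/s2.png',cv2.resize(p['image'][120:260,220:440,::-1],None,fx=3.5,fy=3.5,interpolation=2))
```

```text
(no output)
```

View pics/s2.png

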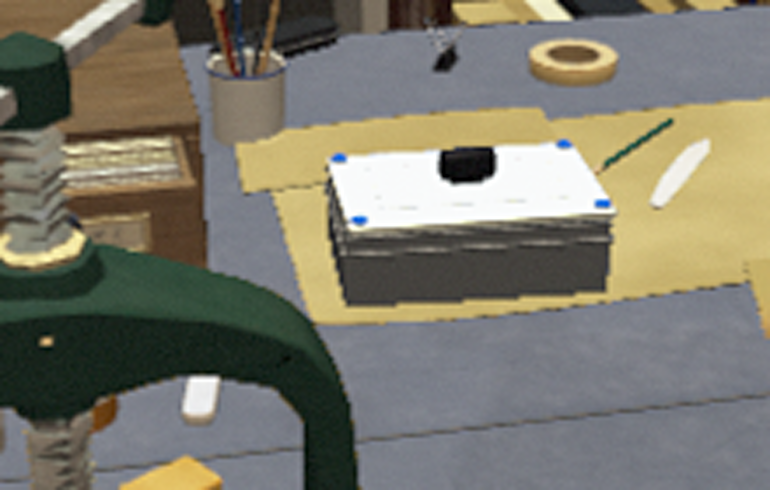

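The lid sits flat on the box, with no spool or loupe left in view on the desk and the wax and eraser still in place, so I'm handing in.

```bash
python3 -c "
from h import *
print(job.finish_job())"
```

```text
the job is handed in; nothing more can be done
None
```

The job is handed in, with no verdict returned: three spools and the loupe are in the box, the lid is back on and all four corners were pressed to a firm stop; the last picture shows it lying flat, with the wax and eraser in place.

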